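Sort the hinge parts and present the ball dish

TASK

Tidy the loose hardware by kind: set the steel hinge down in the open bit tray and the steel ball in the white dish, setting them in rather than dropping them, and let the ball come to rest in the middle. Then pick the dish up by its handle, lift it straight up a good 10 cm off its cork mat and only then turn it a quarter turn in the air, so that its pouring lip points at the flowerpot beside the mat, keeping it level, over its mat and square with it, and the ball in the middle all the while. Finish holding it there, still and level, without putting it down or letting go; leave the flowerpot, the tray, the screwdriver and the tape measure where they are.

Things in the scene. Friction and masses are not known exactly. Their poses are not given: they have to be found in the camera images.
- dish: white round dish, 178 mm across, rim 26 mm high, 0.3 kg, loose on the cork mat (its underside 6 mm above the table). A fixed 8 mm steel hoop handle spans it along its y axis, feet at the rim at y = -87 and +87 mm, top rod 74 mm above the underside; open from above on both sides of the hoop. Origin: centre of the underside; z up; lip along -x; balanced under the handle
- dish_grip (a point): centre of the wooden grip block on the middle of the hoop: 16 mm thick (dish x), 64 mm long (dish y), 22 mm tall, its centre 74 mm above the dish's underside, on the dish's axis
- dish_lip (a point): end of the dish's pouring lip (34 mm wide trough), 112 mm from the dish's axis along its -x, 25 mm above the underside
- dish_floor (a point): middle of the dish's inner floor, 5 mm above the underside. Inside, the floor is a shallow cone rising 6 degrees (to 14 mm above the underside at the inner wall, radius 85 mm), so that a ball set down off-centre rolls back and forth and settles in the middle within a few seconds
- mat: square cork mat, 200 x 200 x 6 mm, fixed on the table; origin at the centre of its underside. The dish starts on it, nearly centred, with its lip along the mat's -x (roughly towards the robot). The flowerpot and the bit tray stand about 205 mm from its centre, one on its +y side and the other on its -y side
- flowerpot: plain terracotta flowerpot, empty, 110 mm across the rim, 85 mm high, loose, to the left or right of the mat; origin at the centre of its underside
- tray: open flat rectangular dark steel bit tray, 140 (x) x 110 (y) x 22 mm, walls and floor 3 mm, loose, on the other side of the mat from the flowerpot; origin at the centre of its underside
- hinge: closed stainless steel butt hinge lying flat on the table, 70 mm long (x), 40 mm wide (y, both long sides parallel, from -20 to +20 mm), 10 mm thick, 80 g; the barrel runs along its -y side; origin at the centre of its underside
- tube: short upright brass tube, 28 mm outer and 20 mm inner diameter, 20 mm tall, loose on the table, on which the ball rests at the start; origin at the centre of its underside
- ball_center (a point): centre of the loose steel ball, 30 mm in diameter, about 110 g; at the start it rests on the mouth of the brass tube, its centre 31 mm above the table. It rolls freely; at rest in the middle of the dish its centre is 20 mm above the dish's underside
- ball: the same ball; this frame turns with it as it rolls, so use ball_center
- tape_measure: black tape measure, 65 x 30 x 60 mm, bystander; origin at the centre of its underside
- screwdriver: yellow screwdriver lying on the table between the robot and the dish, bystander

How it is judged (in metres and radians):
On the way, in this order (a step that is already met when the one before it is completed fails the run):
1. the hinge lies released in the tray and the ball rests in the middle of the dish, which still stands on its mat (x of hinge in the frame of tray between -0.068 and 0.068 m and y of hinge in the frame of tray between -0.053 and 0.053 m and z of hinge in the frame of tray below 0.018 m and contact force between the fingers and hinge below 0.2 N and linear speed of each of hinge, ball below 0.05 m/s and horizontal distance between ball_center and dish_floor below 0.014 m and z of ball_center in the frame of dish between 0.01 and 0.03 m and contact force between the fingers and ball below 0.2 N and height (world z) of dish below 0.012 m), for 0.3 s.
2. the dish is lifted off the mat before it is turned, ball in the middle (height (world z) of dish above 0.05 m and angle between the x axis of dish and the x axis of mat, either way round below 0.4 rad and horizontal distance between ball_center and dish_floor below 0.025 m and contact force between the fingers and dish above 1 N), for 0.1 s.
At the end, for the whole second after the job is handed in: Dish held still in the air: underside 85+ mm up, within 45 mm of over the mat's centre, under 5 degrees of tilt, lip towards the flowerpot (11 degrees of square, lip end under 160 mm from its axis), touching no pot or tray; ball at rest within 14 mm of the middle; hinge released in the tray (height (world z) of dish above 0.085 m and angle between dish's own z axis and vertical below 0.09 rad and contact force between the fingers and dish above 1 N and angle between the x axis of dish and the y axis of mat, either way round below 0.2 rad and horizontal distance between dish_lip and flowerpot below 0.16 m and horizontal distance between dish and mat below 0.045 m and linear speed of dish below 0.03 m/s and angular speed of dish below 0.15 rad/s and linear speed of each of ball, hinge below 0.05 m/s and contact force between dish and flowerpot below 0.1 N and contact force between dish and tray below 0.1 N and horizontal distance between ball_center and dish_floor below 0.014 m and z of ball_center in the frame of dish between 0.01 and 0.03 m and contact force between the fingers and ball below 0.2 N and x of hinge in the frame of tray between -0.068 and 0.068 m and y of hinge in the frame of tray between -0.053 and 0.053 m and z of hinge in the frame of tray below 0.018 m and contact force between the fingers and hinge below 0.2 N); the arm keeps its last pose, push and grip.
It fails at once if the lifted dish is tipped by more than 10 degrees (height (world z) of dish above 0.02 m and angle between dish's own z axis and vertical above 0.18 rad).
It fails at once if the ball leaves the middle (by more than 30 mm) while the dish is off the mat (height (world z) of dish above 0.02 m and horizontal distance between ball_center and dish_floor above 0.03 m).
It fails at once if the ball is dropped (more than about 4 cm) or flung (contact force between the fingers and ball below 0.05 N and linear speed of ball above 0.9 m/s and height (world z) of dish below 0.02 m).
It fails at once if the hinge is dropped (more than about 4 cm) or flung (contact force between the fingers and hinge below 0.05 N and linear speed of hinge above 0.9 m/s).
It fails at once if the flowerpot, the tray, the screwdriver or the tape measure is shoved by more than 30 mm (distance of any of flowerpot, tray, tape_measure, screwdriver from where it was at the start of the episode above 0.03 m).
It also fails if it takes over 72 s, if anything falls off the work surface, if the arm or the gripper's body presses on something with over 40 N, if the wrist force passes 120 N, or if a joint passes its speed limit or range.

ROBOT

A 7-joint arm with a two-finger parallel gripper is mounted at the origin on the work surface. World frame = base frame: x ahead of the robot, y to its left, z up, the work surface at z = 0. Lengths are in mm, angles in rad, forces in N, time in s.
With the tool pointing down it reaches from about 425 to 825 mm from the base axis. Payload 3.6 kg.
Tool frame: the origin (TCP) lies on the centre line of the jaws, within the pads' length; the fingertips stand 14 mm ahead of it and the grasp point (between the pads) lies 5 mm behind it; z points along the fingers, y is the line along which they close (so a half turn about z gives the same grasp; the last joint's range is limited). The gripper opens to 93 mm and grips with 3 to 60 N. Pads are 15 mm wide; open, the fingers measure 128 mm over their backs; the gripper's body (75 mm by 188 mm) begins 65 mm behind the grasp point.
Start: joints at [1.319, 0.615, -0.013, 1.423, 0.008, 1.103, -0.04], TCP at [145.54, -633.467, 232.64] pointing down, gripper open.
Joint ranges: [-3.12, 3.12], [-0.3, 2.06], [-1.34, 1.32], [0.26, 2.42], [-1.36, 4.5], [0.01, 1.98], [-2.84, 2.84]. Speed limits (rad/s): [2.79, 2.79, 3.14, 3.14, 3.14, 3.14, 3.14].

INTERFACE

Orientations are given as a 3x3 rotation matrix whose columns are the frame's x, y, z axes.
In Python, from bench import r, vision gives the robot as it stands (r), with the cameras (vision).
- The arm moves only by the shell command python3 shift.py 'ROWS' [OPENING] [FORCE]. ROWS is rows parted by semicolons, their numbers by spaces, 1 to 20 of them, each of 6 numbers: dx, dy, dz in mm, then a rotation vector rx, ry, rz in rad; each row is the pose to reach, as a shift and turn from the pose commanded when the command began, along the tool's axes at that moment; what a row does not reach only later rows make up. A row lasts 1/10 s, in which the tool goes at most 50 mm and 0.15 rad, less where a joint would pass 70% of its speed; a pose out of reach is approached as far as the arm can. OPENING is the finger opening in mm, set as the command begins (- or left out keeps the last). The fingers move at their own pace and stop on an object; FORCE is the grip in N (left out, the last holds). Time passes only in rows, so rows that do not move let the fingers close. It prints the time, the measured TCP pose, the force, the opening and the grip force at its end.
- r.state(): the state, without advancing time (a new reading comes with each control period).
- vision.camera(name): name is "side" or "top"; returns a dict with "frame" (420x560x3 uint8, red, green, blue), "depth" (420x560 float32, mm along the optical axis (not along the pixel's ray), 0 where there is no reading), "intrinsics" (3x3 intrinsics, pixels), "xyz" and "orientation" of the camera in the world. Camera axes: x right, y down, z forward; pixel columns grow to the right and rows downward; lengths in mm; the calibration is good to about 2 mm. A picture is of the moment at which its call begins.
- r.hand_in(): hands the job in; it is judged then, once.
The state is a dict: "time_s": time; "joints": joint angles; "joint_velocities": joint speeds; "effort": joint torques, N m; "tcp_pos": TCP position; "ee_rot": TCP orientation; "wrist_force": force on the tool from outside, world axes, zero at the start; "moment": the same for the moment, N m; "finger_gap": finger opening in mm; "finger_force": force on a finger pad.
Only numpy, scipy, OpenCV 4.12 (cv2) and the standard library are available. Lean on these libraries where they do the work, as an engineer would, in place of code of your own. Each camera call takes 0.05 s, during which the arm holds its last target. There are 200 camera calls.

## Working session

There is one attempt and no reset: what is moved stays moved. The work goes in short steps, Python scripts to look and compute and a shell command to move; the robot and the scene stay as the last step left them, time stands still between calls to the robot, and variables do not carry over. Pictures are saved under pics/ and viewed, at most 10 in all, crops included, and the job is handed in when it is done.

```bash
ls; mkdir -p pics; python3 - <<'E'
from bench import r, vision
import cv2,pickle
s=r.state();print(s)
for n in("top","side"):
    c=vision.camera(n);pickle.dump(c,open(f"{n}.pkl","wb"))
    cv2.imwrite(f"pics/{n}1.png",c["frame"][:,:,::-1]);print(n,c["intrinsics"],c["xyz"],c["orientation"])
E
```

```text
bench.py
pics
shift.py
{'time_s': 0.0, 'joints': array([ 1.31846309,  0.61588575, -0.01261441,  1.42490839,  0.00809176,
        1.10339507, -0.04039574]), 'joint_velocities': array([-0.00208876, -0.00102455, -0.00024172, -0.00096761,  0.00104759,
       -0.00097952, -0.00096571]), 'effort': array([ 2.77371937e-04, -4.58932865e+01,  2.08702502e-01, -1.65747249e+01,
       -6.12332392e-02,  2.04283465e-02,  2.32473694e-04]), 'tcp_pos': array([ 145.38624989, -632.74899622,  231.49971917]), 'ee_rot': array([[ 9.74593184e-01,  2.23981620e-01, -5.99989899e-04],
       [ 2.23982421e-01, -9.74590042e-01,  2.47489251e-03],
       [-3.04137469e-05, -2.54640056e-03, -9.99996757e-01]]), 'wrist_force': array([ 0.74354603,  0.07593837, -0.34540277]), 'moment': array([ 0.03014679, -0.01749588,  0.04269401]), 'finger_force': 0.0, 'finger_gap': 92.96750671498592}
top [[447.01692506   0.         279.52664639]
 [  0.         447.01692506 220.92088765]
 [  0.           0.           1.        ]] [ 311.58949097   -5.98218469 1193.51914053] [[ 0.02640515 -0.98145827  0.18984845]
 [-0.99952473 -0.02289895  0.0206388 ]
 [-0.01590879 -0.19030319 -0.98159646]]
side [[493.86200088   0.         281.28555997]
 [  0.         493.86200088 206.67865639]
 [  0.           0.           1.        ]] [  374.52326226 -1069.91023752   788.2023433 ] [[ 0.98551603 -0.10296528  0.13474533]
 [-0.16907197 -0.53497925  0.82777525]
 [-0.01314615 -0.83856744 -0.54463917]]
```

View pics/top1.png

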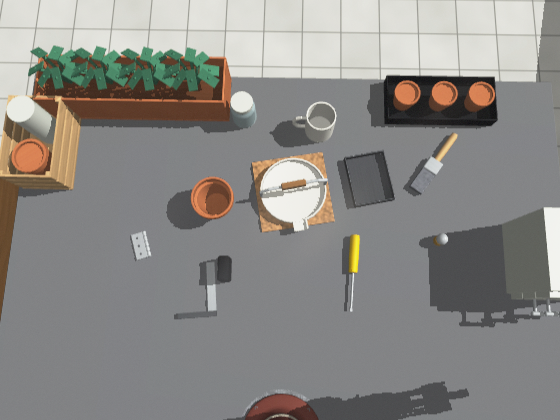

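View pics/side1.png

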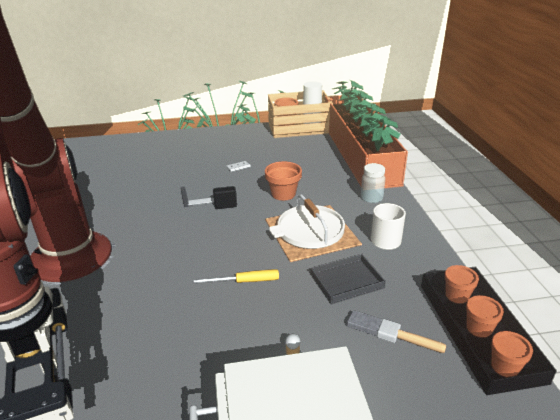

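The top view shows the pot at about (212,198), the dish at (293,190) with its lip at (299,226), the tray at (369,179), the hinge at (141,245), the ball at (442,239), and the screwdriver at (353,270). In the side view the ball is at (292,341) and the hinge at (238,166). Next I'll enlarge the parts that matter.

```bash
cat >h.py <<'E'
import numpy as np,cv2,pickle
def load(n):return pickle.load(open(n+".pkl","rb"))
def ray(c,u,v):
    return c["orientation"]@np.linalg.inv(c["intrinsics"])@np.array([u,v,1.])
def atz(c,u,v,z):
    d=ray(c,u,v);return c["xyz"]+d*(z-c["xyz"][2])/d[2]
def dep(c,u,v):
    return c["xyz"]+ray(c,u,v)*c["depth"][int(round(v)),int(round(u))]
def cloud(c):
    H,W=c["depth"].shape;u,v=np.meshgrid(np.arange(W),np.arange(H))
    p=np.stack([u,v,0*u+1],-1)@np.linalg.inv(c["intrinsics"]).T*c["depth"][...,None]
    return p@c["orientation"].T+c["xyz"]
def tri(a,ua,b,ub):
    da,db=ray(a,*ua),ray(b,*ub);A=np.stack([da,-db],1)
    s=np.linalg.lstsq(A,b["xyz"]-a["xyz"],rcond=None)[0]
    p,q=a["xyz"]+s[0]*da,b["xyz"]+s[1]*db
    return (p+q)/2,np.linalg.norm(p-q)
def crop(c,u,v,w,h,k):
    return cv2.resize(c["frame"][v:v+h,u:u+w,::-1],None,fx=k,fy=k,interpolation=cv2.INTER_CUBIC)
E
python3 - <<'E'
from h import *
t,s=load("top"),load("side")
A=np.hstack([crop(t,121,225,40,40,7),crop(t,422,219,40,40,7),crop(s,272,320,40,40,7)[:,:240]])
B=np.hstack([crop(t,245,150,100,80,4),crop(s,265,190,100,80,4)])
cv2.imwrite("pics/crops.png",np.vstack([A,B]))
P=cloud(t)
for n,u,v in[("hinge",141,245),("pot",212,198),("tray",369,179),("ball",442,238),("lip",299,226),("grip",293,185),("tab",260,300),("mat",261,165),("tape",224,268),("scr",354,250)]:print(n,dep(t,u,v).round(1))
for n,u,v in[("hinge",238,166),("ball",292,340),("tray",347,277),("grip",311,207),("tab",150,250)]:print("s",n,dep(s,u,v).round(1))
E
```

```text
hinge [466.2 389.    9.1]
pot [601.2 205.9   4.9]
tray [ 664.5 -223.8    5.3]
ball [ 499.1 -403.6   42.1]
lip [524.4 -33.4  28.5]
grip [618.6 -14.7  92.3]
tab [329.3  64.7   2.8]
mat [698.4  74.6   5.3]
tape [405.7 155.1  62.7]
scr [ 464.5 -178.7   25.2]
s hinge [467.6 381.1  11.8]
s ball [ 498.  -416.    46.2]
s tray [ 670.3 -211.4    4.2]
s grip [621.8 -28.3  92.3]
s tab [200.  -12.5   1.1]
```

View pics/crops.png

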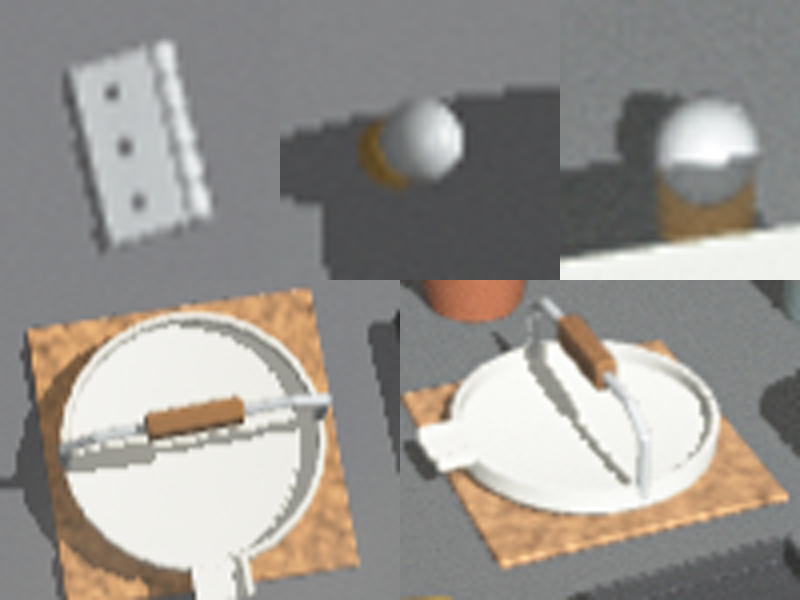

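The crops show the closed hinge with its corners at crop pixels (68,70), (172,40), (212,215) and (108,248), barrel on the right. The ball is centred at top (442.3,238.4) and side (292.9,341). The grip block lies along image x at roughly 9°. A tall white box stands near the ball, so I'll measure that as well.

```bash
python3 - <<'E'
from h import *
t,s=load("top"),load("side")
print("ball",tri(t,(442.3,238.4),s,(292.9,341)))
cs=[atz(t,121+(x+.5)/7-.5,225+(y+.5)/7-.5,z) for x,y,z in[(68,70,8),(172,40,10),(212,215,10),(108,248,8)]]
print("hinge",np.round(cs,1),np.mean(cs,0).round(1))
for n,c in(("t",t),("s",s)):
    P=cloud(c).reshape(-1,3);col=c["frame"].reshape(-1,3).astype(int);x,y,z=P.T
    def rect(name,m):
        q=P[m].astype(np.float32)
        print(n,name,len(q),"z",np.percentile(q[:,2],[5,50,95]).round(1),[np.round(v,1) for v in cv2.minAreaRect(q[:,:2].copy())])
    box=lambda a,b,c_,d:(x>a)&(x<b)&(y>c_)&(y<d)
    rect("hinge",box(420,520,330,440)&(z>4)&(col.min(1)>125))
    rect("grip",box(570,670,-60,30)&(z>70)&(col[:,0]>col[:,2]+35))
    rect("griptop",box(570,670,-60,30)&(z>86)&(col[:,0]>col[:,2]+35))
    rect("hoop",box(540,700,-130,100)&(z>50))
    rect("ball",box(440,560,-450,-360)&(z>33))
    rect("tray",box(560,770,-320,-140)&(z>12)&(z<40)&(col.max(1)<70))
    rect("mat",box(490,740,-140,110)&(z<12)&(col[:,0]>col[:,2]+40))
    rect("pot",box(480,700,100,300)&(z>70))
    b=(y<-450)&(y>-900)&(x>200)&(x<800)&(z>60)
    print(n,"box",b.sum(),P[b].min(0).round(),P[b].max(0).round(),np.percentile(z[b],[5,50,95]))
    rect("lip",box(480,560,-80,10)&(z>20)&(col.min(1)>150))
    rect("mug",box(660,860,-150,10)&(z>60)&(y<-40))
    rect("near",box(420,760,-420,-60)&(z>95))
E
```

```text
ball (array([ 500.44781609, -407.52828158,   33.16496918]), np.float64(1.9138029226790585))
hinge [[493.9 420.9   8. ]
 [506.3 380.9  10. ]
 [439.1 359.9  10. ]
 [425.7 399.4   8. ]] [466.2 390.3   9. ]
t hinge 420 z [ 4.5  7.9 12.1] [array([467.2, 383. ]), array([ 94.8, 107. ]), np.float64(6.0)]
t grip 152 z [84.3 89.8 93.4] [array([623.8, -15.3]), array([15.5, 62.4]), np.float64(11.7)]
t griptop 135 z [86.9 90.1 93.4] [array([623.8, -15.3]), array([15.5, 62.4]), np.float64(11.7)]
t hoop 336 z [70.8 85.3 93. ] [array([624. , -15.1]), array([ 17.1, 180.2]), np.float64(10.5)]
t ball 98 z [34.7 42.  46.3] [array([ 500. , -404.7]), array([26.7, 25.8]), np.float64(1.3)]
t tray 105 z [12.7 16.8 22.4] [array([ 664.4, -220.4]), array([138. , 108.5]), np.float64(12.1)]
t mat 1588 z [2.  5.9 9.7] [array([626.8, -13.9]), array([200.5, 200. ]), np.float64(10.2)]
t pot 415 z [71.1 83.6 88.2] [array([586. , 192.3]), array([109.7, 107.4]), np.float64(2.8)]
t box 3991 [ 311. -649.   60.] [ 551. -576.  205.] [ 71.9973237  160.17965788 201.4689208 ]
t lip 230 z [20.7 30.9 37.9] [array([535.8, -32.6])
[... 155 characters left out ...]
call last):
  File "<stdin>", line 24, in <module>
  File "<stdin>", line 10, in rect
    return _quantile_unchecked(
        a, q, axis, out, overwrite_input, method, keepdims, weights)
    return _ureduce(a,
                    func=_quantile_ureduce_func,
    ...<5 lines>...
                    overwrite_input=overwrite_input,
                    method=method)
    r = func(a, **kwargs)
    result = _quantile(arr,
                       quantiles=q,
    ...<2 lines>...
                       out=out,
                       weights=wgt)
    slices_having_nans = np.isnan(arr[-1, ...])
                                  ~~~^^^^^^^^^
IndexError: index -1 is out of bounds for axis 0 with size 0
```

```bash
cat >>h.py <<'E'
def go(x,y,z,yaw):
    from bench import r, vision
    from scipy.spatial.transform import Rotation as R
    s=r.state();M=s["ee_rot"];a=np.radians(yaw);c,n=np.cos(a),np.sin(a)
    T=np.array([[c,n,0],[n,-c,0],[0,0,-1.]])
    print("t",s["time_s"],"at",s["tcp_pos"].round(1),"shift",(M.T@(np.array([x,y,z])-s["tcp_pos"])).round(1),"rv",R.from_matrix(M.T@T).as_rotvec().round(3))
E
python3 - <<'E'
from h import *
t,s=load("top"),load("side")
print(atz(t,442.3,238.4,31),atz(s,292.9,341,31))
go(500,-407,110,10)
E
```

```text
[ 499.82902448 -408.21915671   31.        ] [ 501.78197087 -405.4977438    31.        ]
t 0.1 at [ 145.4 -632.8  231.6] shift [ 396.2 -140.4  121.9] rv [-0.002  0.     0.051]
```

```bash
python3 shift.py '0 0 -25 0 0 0; 45 -15 -40 0 0 0.05; 90 -30 -40 0 0 0.05; 135 -46 -40 0 0 0.05; 180 -62 -40 0 0 0.05; 225 -78 -40 0 0 0.05; 270 -94 -30 0 0 0.05; 315 -110 0 0 0 0.05; 355 -125 40 0 0 0.05; 385 -137 85 0 0 0.05; 396.2 -140.4 122 -0.002 0 0.051; 396.2 -140.4 122 -0.002 0 0.051; 396.2 -140.4 122 -0.002 0 0.051' 65 20; python3 -c "
from h import *
go(500.3,-407,36,10)"
```

```text
time_s: 1.4
tcp_pos: [499.4, -407.2, 109.2]
ee_rot: [[0.985, 0.175, -0.003], [0.175, -0.985, 0.0], [-0.003, -0.001, -1.0]]
wrist_force: [-0.0, -0.5, 1.2]
finger_gap: 65.1
finger_force: 0.0
t 1.4 at [ 499.4 -407.2  109.2] shift [ 1.2  0.  73.2] rv [-0.001  0.003  0.001]
```

```bash
python3 shift.py '1 0 20 0 0 0; 1 0 40 0 0 0; 1 0 55 0 0 0; 1 0 67 0 0 0; 1.1 0 73 0 0 0; 1.1 0 73.2 0 0 0; 1.1 0 73.2 0 0 0' 65 20; python3 shift.py '0 0 0 0 0 0;0 0 0 0 0 0;0 0 0 0 0 0;0 0 0 0 0 0;0 0 0 0 0 0;0 0 0 0 0 0;0 0 0 0 0 0;0 0 0 0 0 0' 20 15; python3 shift.py '0 0 -5 0 0 0;0 0 -15 0 0 0;0 0 -35 0 0 0;0 0 -60 0 0 0;0 0 -90 0 0 0;0 0 -120 0 0 0;0 0 -140 0 0 0;0 0 -140 0 0 0'
python3 - <<'E'
from h import *
from bench import r, vision
c=vision.camera("top");cv2.imwrite("pics/ball.png",np.hstack([crop(c,400,200,80,80,5),crop(vision.camera("side"),260,270,80,80,5)]))
# place at dish x=-40
a=np.radians(10);go(624-40*np.cos(a),-15-40*np.sin(a),140,10)
E
```

```text
time_s: 2.1
tcp_pos: [501.7, -408.3, 38.1]
ee_rot: [[0.985, 0.174, 0.001], [0.174, -0.985, -0.003], [0.001, 0.003, -1.0]]
wrist_force: [-0.5, -0.5, 0.2]
finger_gap: 65.0
finger_force: 0.0
time_s: 2.9
tcp_pos: [501.3, -407.6, 37.5]
ee_rot: [[0.985, 0.174, 0.0], [0.174, -0.985, -0.001], [-0.0, 0.001, -1.0]]
wrist_force: [-0.8, 1.0, 1.4]
finger_gap: 28.9
finger_force: 15.0
time_s: 3.7
tcp_pos: [503.1, -409.3, 181.9]
ee_rot: [[0.985, 0.174, 0.007], [0.174, -0.985, -0.007], [0.006, 0.009, -1.0]]
wrist_force: [0.2, 0.3, -1.4]
finger_gap: 28.9
finger_force: 15.0
t 3.8 at [ 501.  -407.6  177.6] shift [ 149.4 -365.3   36.8] rv [ 0.002 -0.     0.   ]
```

View pics/ball.png

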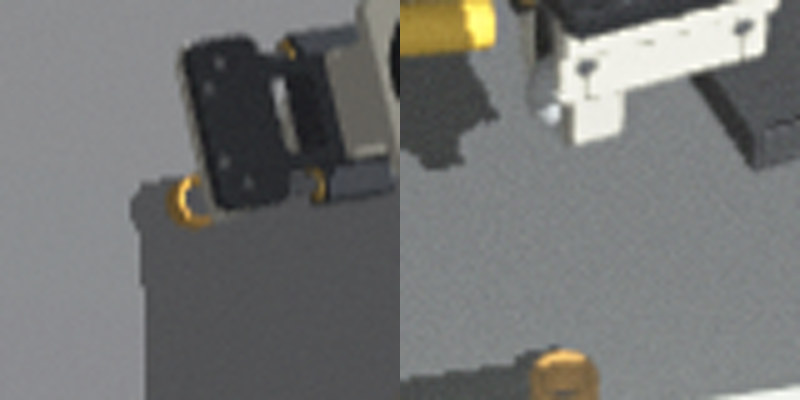

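The ball is held between the fingers and the tube stands empty. Next I'll carry it above the lip side of the dish.

```bash
python3 shift.py '8 -20 0 0 0 0;20 -50 0 0 0 0;37 -90 0 0 0 0;53 -130 0 0 0 0;69 -170 0 0 0 0;86 -210 0 0 0 0;102 -250 0 0 0 0;118 -290 0 0 0 0;133 -325 5 0 0 0;143 -350 15 0 0 0;148 -362 28 0 0 0;149.4 -365.3 36.8 0 0 0;149.4 -365.3 36.8 0 0 0;149.4 -365.3 36.8 0 0 0;149.4 -365.3 36.8 0 0 0'; python3 -c "
from h import *
a=np.radians(10);go(624-40*np.cos(a),-15-40*np.sin(a),39,10)"
```

```text
time_s: 5.3
tcp_pos: [585.0, -24.4, 140.3]
ee_rot: [[0.985, 0.171, 0.001], [0.171, -0.985, -0.003], [0.001, 0.003, -1.0]]
wrist_force: [0.8, -0.4, -1.3]
finger_gap: 29.2
finger_force: 15.0
t 5.3 at [585.  -24.4 140.3] shift [ -0.   -2.8 101.3] rv [ 0.003 -0.001 -0.003]
```

```bash
python3 shift.py '0 -1 15 0 0 0;0 -2 35 0 0 0;0 -2 55 0 0 0;0 -2 72 0 0 0;0 -2 85 0 0 0;0 -2 93 0 0 0;0 -2 98 0 0 0;0 -2 101 0 0 0;0 -2 101 0 0 0;0 -2 101 0 0 0;0 -2 101 0 0 0'
```

```text
time_s: 6.4
tcp_pos: [585.0, -20.1, 39.5]
ee_rot: [[0.985, 0.174, 0.002], [0.174, -0.985, -0.002], [0.001, 0.002, -1.0]]
wrist_force: [-0.0, -0.6, -1.4]
finger_gap: 28.8
finger_force: 15.0
```

```bash
python3 shift.py '0 0 1 0 0 0;0 0 1.5 0 0 0;0 0 1.5 0 0 0;0 0 1.5 0 0 0'; 
```

```text
time_s: 6.8
tcp_pos: [584.6, -20.2, 37.5]
ee_rot: [[0.985, 0.174, 0.0], [0.174, -0.985, -0.002], [0.0, 0.002, -1.0]]
wrist_force: [-0.9, -0.6, -0.3]
finger_gap: 28.8
finger_force: 15.0
```

```bash
python3 shift.py '0 0 0.5 0 0 0;0 0 1 0 0 0;0 0 1 0 0 0;0 0 1 0 0 0'
```

```text
time_s: 7.2
tcp_pos: [584.9, -20.1, 36.9]
ee_rot: [[0.985, 0.174, 0.001], [0.174, -0.985, -0.002], [0.001, 0.002, -1.0]]
wrist_force: [-0.9, -0.2, 3.6]
finger_gap: 29.0
finger_force: 15.0
```

The ball touches the floor (about 4 N upward). I'll open and withdraw straight up.

```bash
python3 shift.py '0 0 0 0 0 0;0 0 0 0 0 0;0 0 0 0 0 0;0 0 0 0 0 0;0 0 0 0 0 0' 48; python3 shift.py '0 0 -10 0 0 0;0 0 -30 0 0 0;0 0 -60 0 0 0;0 0 -100 0 0 0;0 0 -140 0 0 0;0 0 -165 0 0 0;0 0 -165 0 0 0' 65;python3 -c "
from h import *
go(466.5,390,160,17.5)"
```

```text
time_s: 7.7
tcp_pos: [584.5, -20.2, 36.3]
ee_rot: [[0.985, 0.174, 0.0], [0.174, -0.985, -0.002], [-0.0, 0.002, -1.0]]
wrist_force: [0.6, -0.2, -0.4]
finger_gap: 47.7
finger_force: 0.0
time_s: 8.4
tcp_pos: [587.2, -19.9, 206.7]
ee_rot: [[0.985, 0.174, 0.011], [0.174, -0.985, -0.002], [0.01, 0.004, -1.0]]
wrist_force: [-0.2, 0.1, 0.5]
finger_gap: 65.1
finger_force: 0.0
t 8.4 at [587.2 -19.9 206.7] shift [ -48.1 -424.8   44.6] rv [ 0.004 -0.01  -0.131]
```

```bash
python3 shift.py '-3 -25 0 0 0 -0.01;-8 -65 0 0 0 -0.03;-13 -110 0 0 0 -0.04;-18 -155 0 0 0 -0.05;-23 -200 0 0 0 -0.06;-28 -245 0 0 0 -0.08;-33 -290 0 0 0 -0.09;-38 -335 5 0 0 -0.1;-43 -380 20 0 0 -0.12;-46.5 -410 35 0 0 -0.13;-48.1 -424.8 44.6 0 -0.01 -0.131;-48.1 -424.8 44.6 0 -0.01 -0.131;-48.1 -424.8 44.6 0 -0.01 -0.131;-48.1 -424.8 44.6 0 -0.01 -0.131' 62; python3 - <<'E'
from h import *
from bench import r, vision
t,s=vision.camera("top"),vision.camera("side")
cv2.imwrite("pics/dish2.png",np.vstack([np.hstack([crop(t,245,150,100,75,4),crop(s,265,190,100,75,4)]),np.hstack([crop(t,100,215,100,75,4),crop(s,200,120,100,75,4)])]))
go(466.5,390,17,17.5)
E
```

```text
time_s: 9.8
tcp_pos: [465.3, 387.4, 156.7]
ee_rot: [[0.955, 0.297, -0.008], [0.297, -0.955, -0.006], [-0.009, 0.003, -1.0]]
wrist_force: [1.0, 0.0, 1.0]
finger_gap: 61.8
finger_force: 0.0
t 9.9 at [464.9 388.  156.9] shift [  3.3  -1.7 139.9] rv [ 0.002  0.009 -0.003]
```

View pics/dish2.png

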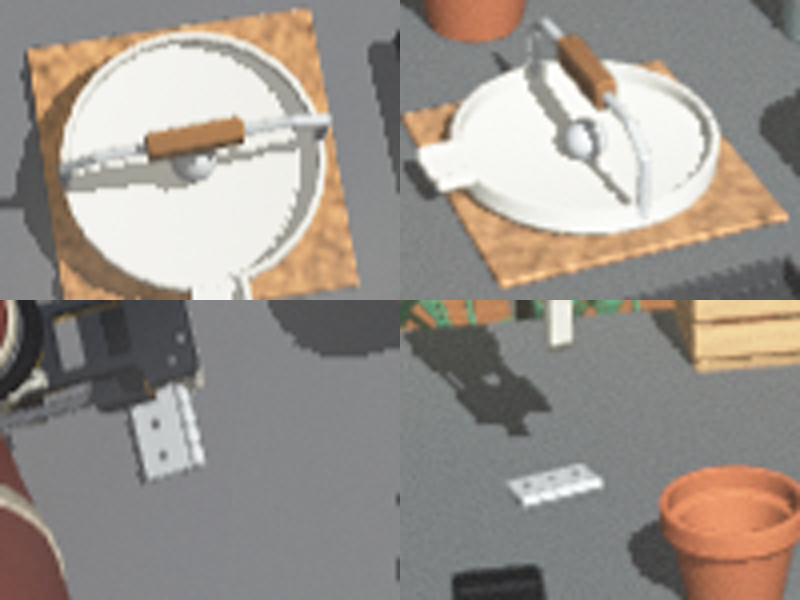

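The ball sits in the middle under the hoop and the dish hasn't moved. The hinge is clear, with its side-view centre at about (238.4,165.1). I'll cross-check it against the top view, then descend.

```bash
python3 -c "
from h import *
print(tri(load('top'),(140.6,245),load('side'),(238.4,165.1)),atz(load('side'),238.4,165.1,9))"; python3 shift.py '3 -1 20 0 0.009 -0.003;3 -1 55 0 0.009 -0.003;3 -1 90 0 0.009 -0.003;3 -1 115 0 0.009 -0.003;3 -1 125 0 0.009 -0.003;3 -1 125 0 0.009 -0.003;3 -1 125 0 0.009 -0.003'; python3 -c "
from h import *
go(466.5,389.5,16.5,17.5)"
```

```text
(array([467.84269754, 389.86174749,  10.12681223]), np.float64(3.649021024777297)) [469.81849559 392.43500829   9.        ]
time_s: 10.6
tcp_pos: [465.8, 391.7, 32.3]
ee_rot: [[0.953, 0.303, 0.001], [0.303, -0.953, 0.0], [0.001, 0.0, -1.0]]
wrist_force: [-0.3, 0.7, 0.8]
finger_gap: 61.7
finger_force: 0.0
t 10.6 at [465.8 391.7  32.3] shift [-0.   2.3 15.8] rv [ 0.    -0.001  0.003]
```

```bash
python3 shift.py '1 1 8 0 0 0;1 1.5 13 0 0 0;1 1.5 15.5 0 0 0;1 1.5 15.5 0 0 0;1 1.5 15.5 0 0 0'; python3 shift.py '0 0 0 0 0 0;0 0 0 0 0 0;0 0 0 0 0 0;0 0 0 0 0 0;0 0 0 0 0 0;0 0 0 0 0 0' 30 25
```

```text
time_s: 11.1
tcp_pos: [466.1, 390.3, 15.5]
ee_rot: [[0.953, 0.304, -0.001], [0.304, -0.953, -0.001], [-0.001, 0.001, -1.0]]
wrist_force: [0.1, 0.9, -0.1]
finger_gap: 61.9
finger_force: 0.0
time_s: 11.7
tcp_pos: [466.1, 390.3, 15.6]
ee_rot: [[0.953, 0.304, -0.001], [0.304, -0.953, -0.001], [-0.001, 0.001, -1.0]]
wrist_force: [-0.6, 0.1, 0.2]
finger_gap: 39.2
finger_force: 25.0
```

```bash
python3 shift.py '0 0 -10 0 0 0;0 0 -30 0 0 0;0 0 -65 0 0 0;0 0 -105 0 0 0;0 0 -145 0 0 0;0 0 -175 0 0 0;0 0 -185 0 0 0;0 0 -185 0 0 0'; python3 -c "
from h import *
go(664.4,-220.4,150,12.1)"
```

```text
time_s: 12.5
tcp_pos: [466.6, 390.9, 202.0]
ee_rot: [[0.953, 0.304, 0.002], [0.304, -0.953, 0.001], [0.002, -0.0, -1.0]]
wrist_force: [0.2, 1.1, -0.8]
finger_gap: 39.2
finger_force: 25.0
t 12.5 at [466.6 390.9 202. ] shift [  2.5 642.5  52. ] rv [-0.    -0.002  0.098]
```

```bash
python3 shift.py '0 20 0 0 0 0;0 55 0 0 0 0.01;0 95 0 0 0 0.015;0 140 0 0 0 0.02;0 185 0 0 0 0.03;0 230 0 0 0 0.035;0 275 0 0 0 0.04;0 320 0 0 0 0.05;1 365 0 0 0 0.055;1 410 0 0 0 0.06;1 455 0 0 0 0.07;2 500 0 0 0 0.075;2 545 5 0 0 0.08;2 585 15 0 0 0.09;2 615 30 0 0 0.098;2.5 635 43 0 0 0.098;2.5 642.5 52 0 0 0.098;2.5 642.5 52 0 0 0.098;2.5 642.5 52 0 0 0.098;2.5 642.5 52 0 0 0.098'; python3 -c "
from h import *
go(664.4,-220.4,22,12.1)"
```

```text
time_s: 14.5
tcp_pos: [664.4, -218.6, 150.0]
ee_rot: [[0.977, 0.212, 0.0], [0.212, -0.977, -0.0], [0.0, 0.0, -1.0]]
wrist_force: [0.5, -0.1, -0.3]
finger_gap: 39.0
finger_force: 25.0
t 14.5 at [ 664.4 -218.6  150. ] shift [ -0.4   1.7 128. ] rv [ 0.    -0.     0.002]
```

```bash
python3 shift.py '0 1 15 0 0 0;0 1 40 0 0 0;0 1 70 0 0 0;0 1 95 0 0 0;0 1 112 0 0 0;0 1 122 0 0 0;0 1 127 0 0 0;0 1 128 0 0 0;0 1 128 0 0 0;0 1 128 0 0 0'; python3 shift.py '0 0 1 0 0 0;0 0 2 0 0 0;0 0 2 0 0 0;0 0 2 0 0 0'
```

```text
time_s: 15.5
tcp_pos: [664.8, -222.4, 22.6]
ee_rot: [[0.978, 0.209, 0.002], [0.209, -0.978, -0.002], [0.001, 0.003, -1.0]]
wrist_force: [0.2, -0.8, -0.8]
finger_gap: 39.5
finger_force: 25.0
time_s: 15.9
tcp_pos: [663.9, -222.1, 19.3]
ee_rot: [[0.978, 0.209, -0.001], [0.209, -0.978, -0.002], [-0.001, 0.001, -1.0]]
wrist_force: [0.6, 0.4, -0.4]
finger_gap: 39.2
finger_force: 25.0
```

```bash
python3 shift.py '0 0 0.5 0 0 0;0 0 0.5 0 0 0;0 0 0.5 0 0 0'; python3 shift.py '0 0 0 0 0 0;0 0 0 0 0 0;0 0 0 0 0 0;0 0 0 0 0 0' 50; python3 shift.py '0 0 -8 0 0 0;0 0 -20 0 0 0;0 0 -45 0 0 0;0 0 -85 0 0 0;0 0 -125 0 0 0;0 0 -160 0 0 0;0 0 -180 0 0 0;0 0 -180 0 0 0;0 0 -180 0 0 0'; python3 -c "
from h import *
go(624,-15.2,200,100.5)"
```

```text
time_s: 16.2
tcp_pos: [663.9, -222.1, 18.8]
ee_rot: [[0.978, 0.209, -0.001], [0.209, -0.978, -0.002], [-0.001, 0.001, -1.0]]
wrist_force: [0.1, -0.3, -0.8]
finger_gap: 39.2
finger_force: 25.0
time_s: 16.6
tcp_pos: [664.0, -222.1, 18.9]
ee_rot: [[0.978, 0.209, -0.001], [0.209, -0.978, -0.002], [-0.001, 0.001, -1.0]]
wrist_force: [0.6, -0.7, 0.1]
finger_gap: 49.9
finger_force: 0.0
time_s: 17.5
tcp_pos: [663.8, -221.8, 199.2]
ee_rot: [[0.978, 0.209, -0.0], [0.209, -0.978, -0.002], [-0.001, 0.002, -1.0]]
wrist_force: [-0.4, 0.7, -0.8]
finger_gap: 49.8
finger_force: 0.0
t 17.5 at [ 663.8 -221.8  199.2] shift [   4.3 -210.3   -1.2] rv [ 1.000e-03  2.000e-03 -1.543e+00]
```

```bash
python3 shift.py '0 -15 0 0 0 -0.1;1 -35 0 0 0 -0.22;1 -60 0 0 0 -0.35;2 -85 0 0 0 -0.48;2 -110 0 0 0 -0.61;3 -135 0 0 0 -0.74;3 -155 0 0 0 -0.87;4 -175 0 0 0 -1;4 -190 0 0 0 -1.13;4 -200 0 0 0 -1.26;4 -206 0 0 0 -1.39;4.3 -210.3 0 0 0 -1.5;4.3 -210.3 -1 0 0.002 -1.543;4.3 -210.3 -1 0 0.002 -1.543;4.3 -210.3 -1 0 0.002 -1.543;4.3 -210.3 -1 0 0.002 -1.543' 45; python3 - <<'E'
from h import *
from bench import r, vision
t,s=vision.camera("top"),vision.camera("side")
P=cloud(s).reshape(-1,3);col=s["frame"].reshape(-1,3).astype(int);x,y,z=P.T
m=(x>570)&(x<670)&(y>-60)&(y<30)&(z>70)&(z<110)&(col[:,0]>col[:,2]+35)
q=P[m];print(len(q),q.mean(0),np.percentile(q,[2,98],axis=0).round(1))
cv2.imwrite("pics/pre.png",np.hstack([crop(s,250,180,140,120,4)[:,:500],crop(t,320,130,80,120,4)[:,:300]]))
go(624,-15.2,120,100.5)
E
```

```text
time_s: 19.1
tcp_pos: [623.9, -15.5, 198.7]
ee_rot: [[-0.181, 0.983, -0.001], [0.983, 0.181, -0.0], [0.0, -0.001, -1.0]]
wrist_force: [1.0, -0.4, 0.6]
finger_gap: 45.1
finger_force: 0.0
111 [624.63182434 -23.94358907  90.40778312] [[613.9 -49.8  76.5]
 [636.5  10.9  95.7]]
t 19.2 at [624.1 -15.4 199.1] shift [ 0.2 -0.1 79.1] rv [-0.     0.    -0.001]
```

View pics/pre.png

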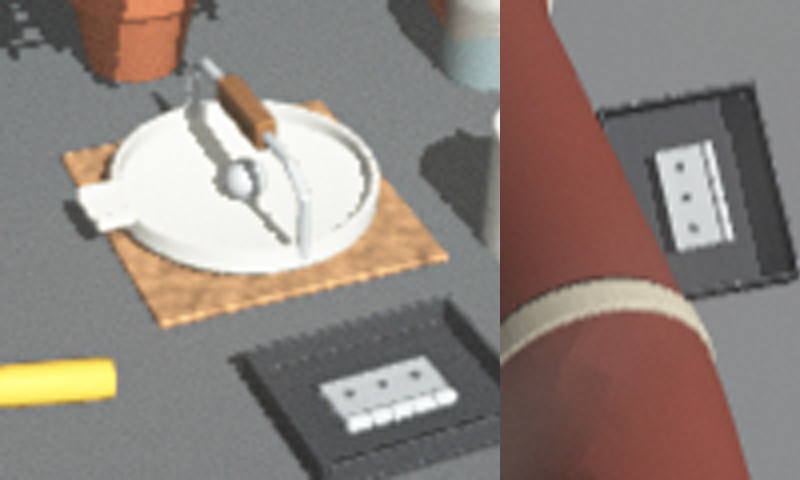

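The hinge lies flat in the tray and the ball is in the middle of the dish. I'll lower onto the wooden grip.

```bash
python3 shift.py '0 0 20 0 0 0;0 0 50 0 0 0;0 0 80 0 0 0;0 0 105 0 0 0;0 0 118 0 0 0;0 0 124 0 0 0;0 0 125 0 0 0;0 0 125 0 0 0;0 0 125 0 0 0'; python3 shift.py '0 0 0 0 0 0;0 0 0 0 0 0;0 0 0 0 0 0;0 0 0 0 0 0;0 0 0 0 0 0;0 0 0 0 0 0;0 0 0 0 0 0' 28 5;python3 shift.py '0 0 0 0 0 0;0 0 0 0 0 0;0 0 0 0 0 0;0 0 0 0 0 0;0 0 0 0 0 0;0 0 0 0 0 0;0 0 0 0 0 0;0 0 0 0 0 0;0 0 0 0 0 0' 5 5
```

```text
time_s: 20.1
tcp_pos: [625.2, -15.2, 75.8]
ee_rot: [[-0.182, 0.983, 0.003], [0.983, 0.182, 0.0], [-0.0, 0.003, -1.0]]
wrist_force: [-0.3, 0.9, 0.1]
finger_gap: 44.9
finger_force: 0.0
time_s: 20.8
tcp_pos: [624.3, -15.3, 74.5]
ee_rot: [[-0.182, 0.983, 0.0], [0.983, 0.182, -0.0], [-0.0, 0.0, -1.0]]
wrist_force: [-0.1, -0.5, 0.2]
finger_gap: 27.9
finger_force: 0.0
time_s: 21.7
tcp_pos: [624.5, -15.3, 74.5]
ee_rot: [[-0.182, 0.983, 0.001], [0.983, 0.182, 0.0], [-0.0, 0.001, -1.0]]
wrist_force: [2.2, 0.5, -0.7]
finger_gap: 16.2
finger_force: 4.9
```

Gripped at 16.2 mm. I'll firm up the grip, let the ball settle for a second or two, then lift smoothly.

```bash
Z='0 0 0 0 0 0'; python3 shift.py '0 0 0 0 0 0;0 0 0 0 0 0;0 0 0 0 0 0;0 0 0 0 0 0;0 0 0 0 0 0;0 0 0 0 0 0;0 0 0 0 0 0;0 0 0 0 0 0;0 0 0 0 0 0;0 0 0 0 0 0;0 0 0 0 0 0;0 0 0 0 0 0;0 0 0 0 0 0;0 0 0 0 0 0;0 0 0 0 0 0;0 0 0 0 0 0;0 0 0 0 0 0;0 0 0 0 0 0;0 0 0 0 0 0;0 0 0 0 0 0' 5 50; python3 shift.py '0 0 -0.5 0 0 0;0 0 -1.5 0 0 0;0 0 -3 0 0 0;0 0 -5 0 0 0;0 0 -7.5 0 0 0;0 0 -10.5 0 0 0;0 0 -14 0 0 0;0 0 -18 0 0 0;0 0 -22 0 0 0;0 0 -26 0 0 0;0 0 -30 0 0 0;0 0 -34 0 0 0;0 0 -38 0 0 0;0 0 -42 0 0 0;0 0 -46 0 0 0;0 0 -50 0 0 0;0 0 -53 0 0 0;0 0 -55 0 0 0;0 0 -56 0 0 0;0 0 -56 0 0 0'; python3 shift.py '0 0 -0.5 0 0 0;0 0 -1.5 0 0 0;0 0 -3 0 0 0;0 0 -5 0 0 0;0 0 -8 0 0 0;0 0 -12 0 0 0;0 0 -16 0 0 0;0 0 -20 0 0 0;0 0 -25 0 0 0;0 0 -30 0 0 0;0 0 -35 0 0 0;0 0 -40 0 0 0;0 0 -45 0 0 0;0 0 -50 0 0 0;0 0 -54 0 0 0;0 0 -57 0 0 0;0 0 -59 0 0 0;0 0 -60 0 0 0;0 0 -60 0 0 0;0 0 -60 0 0 0'; python3 - <<'E'
from h import *
from bench import r, vision
s=vision.camera("side")
cv2.imwrite("pics/up.png",crop(s,230,110,180,140,4))
E
```

```text
time_s: 23.7
tcp_pos: [624.3, -15.3, 74.5]
ee_rot: [[-0.182, 0.983, 0.0], [0.983, 0.182, 0.0], [-0.0, 0.0, -1.0]]
wrist_force: [0.8, 0.7, -1.4]
finger_gap: 15.4
finger_force: 49.9
time_s: 25.7
tcp_pos: [624.3, -15.3, 130.6]
ee_rot: [[-0.182, 0.983, 0.0], [0.983, 0.182, -0.0], [-0.0, 0.0, -1.0]]
wrist_force: [0.0, 0.7, -3.5]
finger_gap: 15.9
finger_force: 49.9
time_s: 27.7
tcp_pos: [624.1, -15.3, 190.3]
ee_rot: [[-0.182, 0.983, -0.0], [0.983, 0.182, -0.0], [-0.0, -0.0, -1.0]]
wrist_force: [0.2, -0.3, -4.9]
finger_gap: 15.5
finger_force: 49.9
```

View pics/up.png

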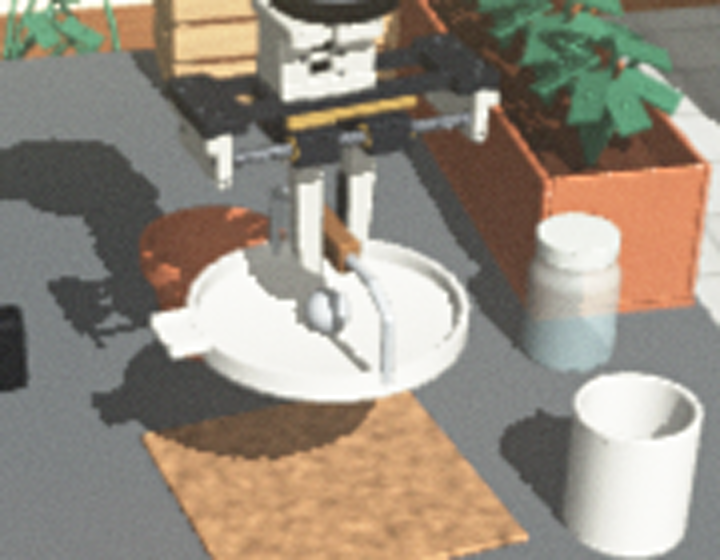

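The dish is level with its underside at about 122 mm, and the ball is in the middle. Now the quarter turn: clockwise seen from above, which is +z in tool axes, towards the pot.

```bash
python3 shift.py '0 0 0 0 0 0.005;0 0 0 0 0 0.015;0 0 0 0 0 0.03;0 0 0 0 0 0.05;0 0 0 0 0 0.08;0 0 0 0 0 0.12;0 0 0 0 0 0.17;0 0 0 0 0 0.22;0 0 0 0 0 0.28;0 0 0 0 0 0.34;0 0 0 0 0 0.41;0 0 0 0 0 0.48;0 0 0 0 0 0.54;0 0 0 0 0 0.6;0 0 0 0 0 0.65;0 0 0 0 0 0.7;0 0 0 0 0 0.74;0 0 0 0 0 0.765;0 0 0 0 0 0.78;0 0 0 0 0 0.785'; python3 shift.py '0 0 0 0 0 0.005;0 0 0 0 0 0.015;0 0 0 0 0 0.03;0 0 0 0 0 0.05;0 0 0 0 0 0.08;0 0 0 0 0 0.12;0 0 0 0 0 0.17;0 0 0 0 0 0.22;0 0 0 0 0 0.28;0 0 0 0 0 0.34;0 0 0 0 0 0.41;0 0 0 0 0 0.48;0 0 0 0 0 0.54;0 0 0 0 0 0.6;0 0 0 0 0 0.65;0 0 0 0 0 0.7;0 0 0 0 0 0.74;0 0 0 0 0 0.765;0 0 0 0 0 0.78;0 0 0 0 0 0.785';python3 shift.py '0 0 0 0 0 0;0 0 0 0 0 0;0 0 0 0 0 0;0 0 0 0 0 0;0 0 0 0 0 0;0 0 0 0 0 0;0 0 0 0 0 0;0 0 0 0 0 0;0 0 0 0 0 0;0 0 0 0 0 0;0 0 0 0 0 0;0 0 0 0 0 0;0 0 0 0 0 0;0 0 0 0 0 0;0 0 0 0 0 0;0 0 0 0 0 0;0 0 0 0 0 0;0 0 0 0 0 0;0 0 0 0 0 0;0 0 0 0 0 0';  python3 - <<'E'
from h import *
from bench import r, vision
s=vision.camera("side")
cv2.imwrite("pics/turned.png",crop(s,230,110,180,140,4))
go(624.3,-15.3,190,10.2)
E
```

```text
time_s: 29.75
tcp_pos: [624.3, -15.2, 190.6]
ee_rot: [[0.567, 0.824, 0.0], [0.824, -0.567, -0.0], [0.0, 0.0, -1.0]]
wrist_force: [0.8, -0.4, -4.5]
finger_gap: 15.8
finger_force: 49.9
time_s: 31.75
tcp_pos: [624.3, -15.2, 190.5]
ee_rot: [[0.983, 0.182, 0.0], [0.182, -0.983, 0.0], [0.0, 0.0, -1.0]]
wrist_force: [-0.1, -0.3, -5.2]
finger_gap: 15.4
finger_force: 49.9
time_s: 33.75
tcp_pos: [624.3, -15.3, 190.5]
ee_rot: [[0.983, 0.183, 0.0], [0.183, -0.983, -0.0], [0.0, 0.0, -1.0]]
wrist_force: [0.5, -0.4, -4.2]
finger_gap: 15.4
finger_force: 49.9
t 33.8 at [624.3 -15.3 190.6] shift [ 0.  -0.   0.6] rv [ 0.    -0.     0.006]
```

View pics/turned.png

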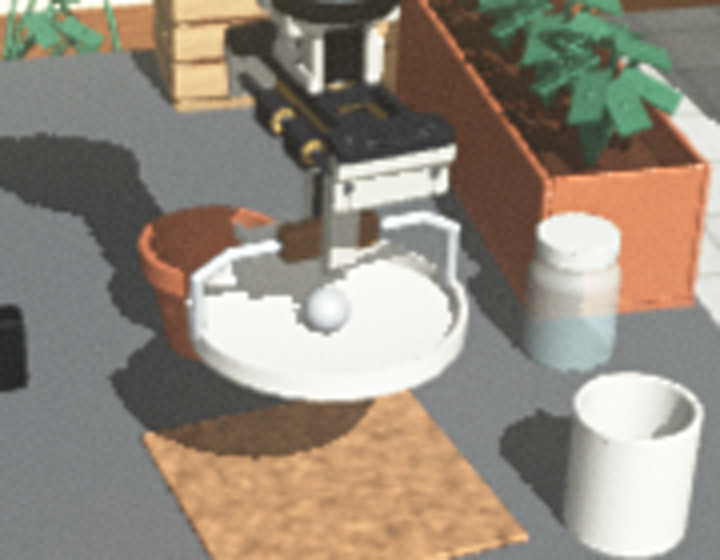

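The lip points at the pot, the dish is level, and the ball is centred and still. I'll hand it in.

```bash
python3 -c "
from bench import r, vision
print(r.hand_in())"
```

```text
the job is handed in; nothing more can be done
None
```

Handed in (no verdict returned): the hinge is in the tray, and the ball is centred in the dish, which is held still and level about 12 cm above the table with its lip towards the flowerpot.

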